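Sort hold-down weights by grip for two sloping boards

TASK

Three hold-down weights look alike, but their rubber soles are worn differently: first drag each one about 5 cm across the bench to feel how hard it drags, and leave it where it gets to, before putting any of them on a board. Then lay the one with the most grip flat on the middle of the steep sloping board, the next on the middle of the gentle one, both lying crosswise to the slope, and leave the most slippery one flat on the bench. No weight may slide down a board towards its foot rail; leave the tin, the caliper and the pot alone.

Things in the scene. Friction and masses are not known exactly. Their poses are not given: they have to be found in the camera images.
- weight_a: one of three look-alike hold-down weights: steel block, wooden cap, black rubber sole; 90 mm (own y) x 46 mm (own x) x 30 mm high, 0.8 to 0.9 kg. Origin: centre of underside, z up. Starts flat on the bench, clear bench towards the robot. Pushed slowly along the bench it resists with under 1 N (slipperiest), 2 to 3.5 N (middle) or 5 to 8 N (grippiest); pushed fast, a slippery one runs ahead
- weight_b: one of three look-alike hold-down weights: steel block, wooden cap, black rubber sole; 90 mm (own y) x 46 mm (own x) x 30 mm high, 0.8 to 0.9 kg. Origin: centre of underside, z up. Starts flat on the bench, clear bench towards the robot. Pushed slowly along the bench it resists with under 1 N (slipperiest), 2 to 3.5 N (middle) or 5 to 8 N (grippiest); pushed fast, a slippery one runs ahead
- weight_c: one of three look-alike hold-down weights: steel block, wooden cap, black rubber sole; 90 mm (own y) x 46 mm (own x) x 30 mm high, 0.8 to 0.9 kg. Origin: centre of underside, z up. Starts flat on the bench, clear bench towards the robot. Pushed slowly along the bench it resists with under 1 N (slipperiest), 2 to 3.5 N (middle) or 5 to 8 N (grippiest); pushed fast, a slippery one runs ahead
- steep_board: the steeper sloping plywood board, fixed, 150 mm wide (own y), 160 mm up the slope, 33 degrees; it rises along own x from a 12 mm high, 6 mm thick foot rail at its low edge, nearest the robot. Origin: on the bench under the middle of the board; the board's surface is 53 mm straight above it. Only the grippiest weight holds on it
- gentle_board: the flatter sloping plywood board, fixed, 150 mm wide (own y), 160 mm up the slope, 16 degrees; it rises along own x from a 12 mm high, 6 mm thick foot rail at its low edge, nearest the robot. Origin: on the bench under the middle of the board; the board's surface is 31 mm straight above it. The middle and the grippiest weight hold on it, the slipperiest slides down
- hinged_tin: bystander on the dark rubber mat at the left: closed brass-coloured tin, 75 x 107 x 26 mm, origin at the centre of its underside
- caliper: bystander behind the boards: steel caliper lying flat, 60 x 215 x 13 mm, origin at the centre of its underside
- flux_pot: bystander on the rubber mat: white round pot with a black lid, 49 mm across, 48 mm high, origin at the centre of its underside

How it is judged:
By the outcome, as a careful person would: the job done as asked, in the order asked, and still so for the second after the job is handed in, with the robot touching nothing.
It also fails if it takes over 72 s, if anything falls off the work surface, if the arm or the gripper's body presses on something with over 40 N, if the wrist force passes 120 N, or if a joint passes its speed limit or range.

ROBOT

A 6-joint arm with a two-finger parallel gripper is mounted at the origin on a cart in front of the work surface, level with it; the furniture and walls round the work are solid. World frame = base frame: x ahead of the robot, y to its left, z up, the work surface at z = 0. Lengths are in m, angles in rad, forces in N, time in s.
With the tool pointing down it reaches from about 0.25 to 0.85 m from the base axis. Payload 12.5 kg.
Tool frame: the origin (TCP) lies on the front face of the gripper's body, between the roots of the fingers; the fingertips stand arm.finger_overhang ahead of it and the grasp point (between the pads) lies 65 mm ahead of it (arm.finger_overhang is the distance from the TCP to the fingertips, in m); z points along the fingers, y is the line along which they close (so a half turn about z gives the same grasp; the last joint's range is limited). The gripper opens to 93 mm and grips with 3 to 60 N. Pads are 15 mm wide; open, the fingers measure 128 mm over their backs; the gripper's body (75 mm by 188 mm) begins 65 mm behind the grasp point.
Start: joints at [1.251, 0.351, 1.652, -0, 1.139, -0.085], TCP at [0.128, 0.535, 0.303] pointing down, gripper open.
Joint ranges: [-2.75, 2.75], [-0.79, 2.1], [0.01, 2.65], [-1.57, 4.71], [0.07, 3.14], [-2.87, 2.87]. Speed limits (rad/s): [2.22, 2.22, 2.79, 3.14, 3.14, 3.14].

INTERFACE

Orientations are given as a unit quaternion [w, x, y, z].
In Python, from bench import arm, capture, camera_params, hand_in gives the robot as it stands (arm), with the cameras as plain functions and the job as plain functions.
- The arm moves only by the shell command python3 steer.py 'ROWS'. ROWS is a JSON list of rows, 1 to 10 of them, each of 7 numbers: a rotation vector rx, ry, rz in rad, then dx, dy, dz in m, then the opening from 0.0 (shut) to 1.0 (fully open); each row is the pose to reach, as a shift and turn from the pose commanded when the command began, along the tool's axes at that moment; what a row does not reach only later rows make up. A row lasts 1/12 s, in which the tool goes at most 0.0417 m and 0.125 rad, less where a joint would pass 70% of its speed; a pose out of reach is approached as far as the arm can. The fingers move at their own pace and stop on an object; the grip force is fixed at half the most. Time passes only in rows, so rows that do not move let the fingers close. It prints the time, the measured TCP pose, the force, the opening and the grip force at its end.
- arm.get_obs(): the state, without advancing time (a new reading comes with each control period).
- capture(name): name is "scene" or "side" or "wrist"; returns the picture (480x640x3 uint8, blue, green, red); there is no depth.
- camera_params(name): a dict with "mtx" (3x3 intrinsics, pixels), "rvec" (rotation vector, rad) and "tvec" (3), from world to camera coordinates, as OpenCV has them; the wrist camera has in their place "mount" (4x4, takes a point from camera to tool coordinates, whose origin is the TCP and whose axes are the flange's). Camera axes: x right, y down, z forward; pixel columns grow to the right and rows downward; lengths in m; the calibration is good to about 2 mm. A picture is of the moment at which its call begins: read the wrist's pose just before it. camera_params takes no time and is no camera call.
- hand_in(): hands the job in; it is judged then, once.
The state is a dict: "t": time; "joint_pos": joint angles; "joint_vel": joint speeds; "effort": joint torques, N m; "position": TCP position; "tool_rot": TCP orientation; "force": force on the tool from outside, world axes, zero at the start; "torque": the same for the moment, N m; "width": opening from 0.0 (shut) to 1.0 (fully open); "grasp_force": force on a finger pad.
Only numpy, scipy, OpenCV 4.12 (cv2) and the standard library are available. Lean on these libraries where they do the work, as an engineer would, in place of code of your own. Each camera call takes 0.05 s, during which the arm holds its last target. There are 200 camera calls.

## Working session

There is one attempt and no reset: what is moved stays moved. The work goes in short steps, Python scripts to look and compute and a shell command to move; the robot and the scene stay as the last step left them, time stands still between calls to the robot, and variables do not carry over. Pictures are saved under pics/ and viewed, at most 10 in all, crops included, and the job is handed in when it is done.

```bash
ls; mkdir -p pics; python3 - <<'E'
from bench import arm, capture, camera_params, hand_in
import cv2,numpy as np
print(arm.get_obs(), arm.finger_overhang)
for n in("scene","side"):
    cv2.imwrite(f"pics/{n}0.png",capture(n)); print(n,camera_params(n))
print(camera_params("wrist"))
E
```

```text
bench.py
pics
steer.py
{'t': 0.0, 'joint_pos': array([ 1.25139242e+00,  3.51241109e-01,  1.65238933e+00,  4.99825802e-06,
        1.13909510e+00, -8.46197905e-02]), 'joint_vel': array([-0.00084905, -0.00193709, -0.00174596, -0.00076433, -0.00168968,
       -0.00229624]), 'effort': array([ 3.08110226e-03, -4.97344601e+01, -2.85247171e+01,  7.00737652e-02,
        2.58660538e-02, -1.03276411e-04]), 'position': array([0.12785991, 0.53469308, 0.30221192]), 'tool_rot': array([-1.15874892e-04,  1.17123635e-01,  9.93117180e-01, -5.54470387e-04]), 'force': array([-0.4432674 ,  1.14094451, -0.44528442]), 'torque': array([-0.01707194, -0.04167457, -0.0186478 ]), 'grasp_force': 0.0, 'width': 1.0006839298293566} 0.0841
scene {'mtx': array([[568.91189572,   0.        , 322.32100394],
       [  0.        , 568.91189572, 235.86170275],
       [  0.        ,   0.        ,   1.        ]]), 'rvec': array([ 2.19888243, -0.8637716 ,  0.34732606]), 'tvec': array([-0.29757013,  0.45838657,  0.64180595])}
side {'mtx': array([[505.56291156,   0.        , 317.44216534],
       [  0.        , 505.56291156, 236.55539968],
       [  0.        ,   0.        ,   1.        ]]), 'rvec': array([ 2.18260613, -0.69499715,  0.32297626]), 'tvec': array([-0.37116528,  0.42304986,  0.63691861])}
{'mtx': array([[411.97907725,   0.        , 318.39735189],
       [  0.        , 411.97907725, 238.51199151],
       [  0.        ,   0.        ,   1.        ]]), 'mount': array([[ 1.31522557e-03, -9.69151082e-01, -2.46463891e-01,
         6.77578648e-02],
       [ 9.99998989e-01,  1.40783753e-03, -1.99554685e-04,
        -1.69947316e-03],
       [ 5.40379753e-04, -2.46463380e-01,  9.69151954e-01,
        -8.20057516e-02],
       [ 0.00000000e+00,  0.00000000e+00,  0.00000000e+00,
         1.00000000e+00]])}
```

View pics/scene0.png

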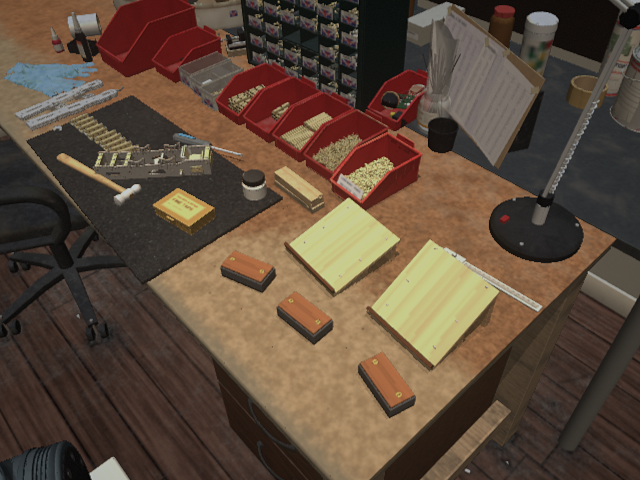

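View pics/side0.png

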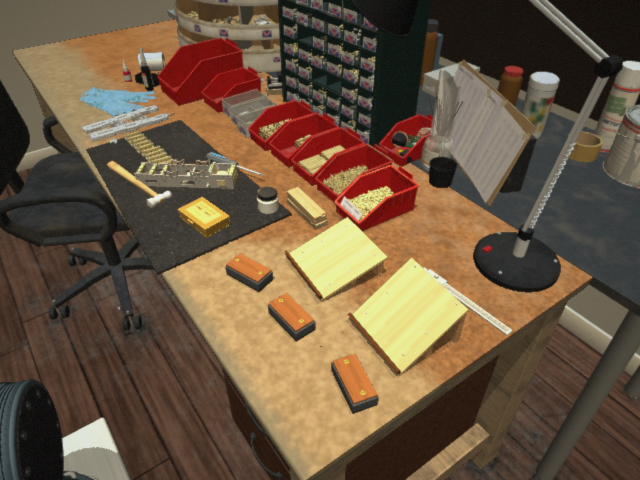

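The three weights lie at about (248,270), (305,316) and (386,382) in the scene view. The gentle board is around (342,245) and the steep one around (433,302). I'll enlarge both views to read corners.

```bash
python3 - <<'E'
import cv2
a=cv2.imread("pics/scene0.png")[190:420,210:510]; b=cv2.imread("pics/side0.png")[210:420,210:480]
cv2.imwrite("pics/sc.png",cv2.resize(a,(780,598),interpolation=cv2.INTER_CUBIC))
cv2.imwrite("pics/si.png",cv2.resize(b,(756,588),interpolation=cv2.INTER_CUBIC))
E
```

```text
(no output)
```

View pics/sc.png

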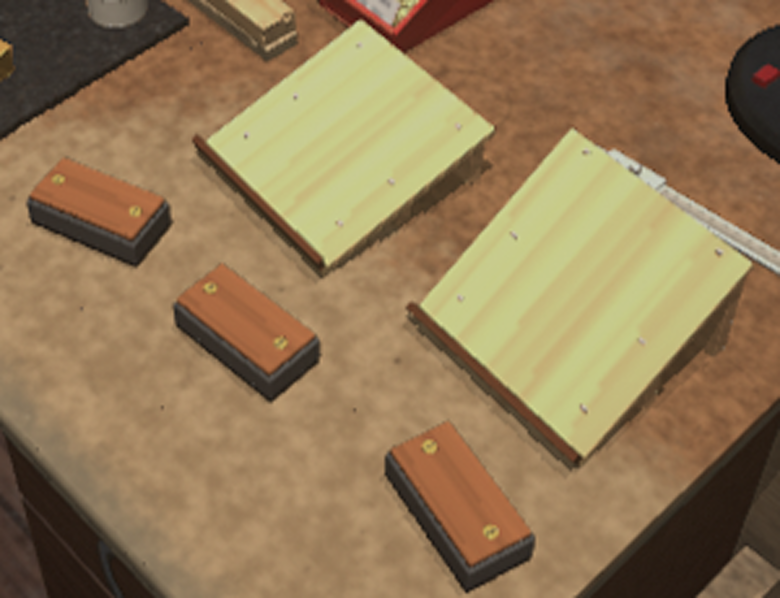

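View pics/si.png

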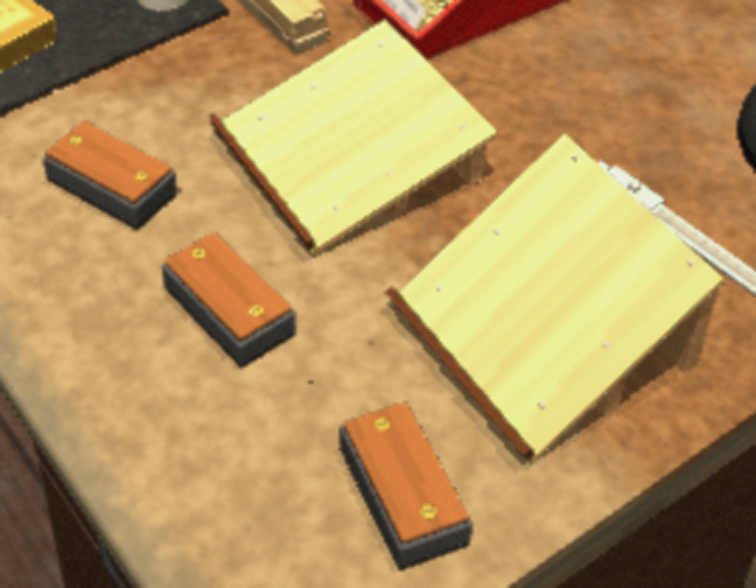

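The crops show the screws on every weight cap and six on each board clearly enough to triangulate.

```bash
cat > tri.py <<'E'
from bench import arm, capture, camera_params, hand_in
import cv2,numpy as np
def P(n):
    p=camera_params(n); return p["mtx"],p["rvec"],p["tvec"]
def proj(n):
    K,r,t=P(n); return K@np.c_[cv2.Rodrigues(r)[0],t]
def tri(a,b):
    X=cv2.triangulatePoints(proj("scene"),proj("side"),np.float64(a).T,np.float64(b).T); return (X[:3]/X[3]).T
def plane(n,px,z):
    K,r,t=P(n);R=cv2.Rodrigues(r)[0];c=-R.T@t
    d=np.c_[np.float64(px),np.ones(len(px))]@np.linalg.inv(K).T@R
    return c+d*((z-c[2])/d[:,2])[:,None]
E
python3 - <<'E'
from tri import *
np.set_printoptions(precision=4,suppress=True)
s={"W1":[(57,179),(136,212)],"W2":[(210,288),(280,343)],"W3":[(430,446),(491,532)],
"G":[(360,45),(295,97),(247,136),(459,127),(391,182),(339,223)],"S":[(587,152),(514,235),(460,299),(719,252),(642,341),(584,408)]}
d={"W1":[(75,140),(141,176)],"W2":[(198,253),(256,311)],"W3":[(382,424),(429,512)],
"G":[(380,45),(313,87),(261,119),(461,128),(390,173),(336,208)],"S":[(574,158),(496,232),(438,290),(690,264),(606,344),(541,406)]}
for n in("scene","side"):
    K,r,t=P(n);print(n,-cv2.Rodrigues(r)[0].T@t)
for k in s:
    a=(np.array(s[k])+.5)/2.6+[210,190]-.5;b=(np.array(d[k])+.5)/2.8+[210,210]-.5
    X=tri(a,b);print(k,"mean",X.mean(0));
    if k[0]=="W":
        print(X)
        for n,p in(("scene",a),("side",b)):
            q=plane(n,p,.030);e=q[1]-q[0];print(n,q.mean(0),"yaw long axis deg",np.degrees(np.arctan2(e[1],e[0])),np.linalg.norm(e))
    else:
        print(X)
        u,S,v=np.linalg.svd(X-X.mean(0));nn=v[2]*np.sign(v[2,2]);print("tilt",np.degrees(np.arccos(nn[2])),"rise yaw",np.degrees(np.arctan2(-nn[1],-nn[0])))
        e=X[[0,3]].mean(0)-X[[2,5]].mean(0);w=X[:3].mean(0)-X[3:].mean(0);print("up",e,"w",w)
        zz=.031 if k=="G" else .053
        print(plane("scene",a,zz).mean(0),plane("side",b,zz).mean(0))
E
```

```text
scene [ 0.1302 -0.3166  0.7703]
side [ 0.1787 -0.3905  0.7334]
W1 mean [0.494  0.2988 0.0294]
[[0.4866 0.3351 0.0234]
 [0.5015 0.2625 0.0355]]
scene [0.4935 0.2979 0.03  ] yaw long axis deg -71.58794329837151 0.06583542992292749
side [0.4942 0.2983 0.03  ] yaw long axis deg -71.52810156813337 0.06400647608605964
W2 mean [0.5001 0.1499 0.0287]
[[0.4972 0.1805 0.0311]
 [0.5029 0.1194 0.0264]]
scene [0.4991 0.1491 0.03  ] yaw long axis deg -87.11281770353403 0.06402968313067976
side [0.4998 0.1493 0.03  ] yaw long axis deg -86.81333012105299 0.06462361069675598
W3 mean [ 0.5079 -0.0292  0.0271]
[[ 0.5144  0.0009  0.0298]
 [ 0.5014 -0.0594  0.0244]]
scene [ 0.5063 -0.0303  0.03  ] yaw long axis deg -104.4344553773651 0.06432796831114818
side [ 0.5067 -0.0305  0.03  ] yaw long axis deg -103.46526876833072 0.06438295347382907
G mean [0.6625 0.2238 0.0287]
[[0.7235 0.2738 0.0442]
 [0.6652 0.2822 0.0234]
 [0.6144 0.2786 0.0195]
 [0.7086 0.1598 0.0491]
 [0.6516 0.1689 0.0282]
 [0.6119 0.1794 0.0075]]
tilt 17.697734581930728 rise yaw -5.279094990552432
up [ 0.1029 -0.0122  0.0332] w [0.0103 0.1088 0.0008]
[0.6617 0.2221 0.031 ] [0.662 0.222 0.031]
S mean [0.6583 0.0092 0.0562]
[[ 0.7135  0.0569  0.0961]
 [ 0.657   0.064   0.0542]
 [ 0.6147  0.0692  0.0202]
 [ 0.7095 -0.0491  0.091 ]
 [ 0.6509 -0.0441  0.0516]
 [ 0.6042 -0.0416  0.0243]]
tilt 34.82129828305017 rise yaw -2.79031178789234
up [ 0.1021 -0.01    0.0712] w [0.0069 0.1083 0.0012]
[0.6633 0.0111 0.053 ] [0.6634 0.0118 0.053 ]
```

```bash
cat > to.py <<'E'
# delta in tool axes to a goal: grasp point x y z, yaw of the closing line (deg), slope pitch (deg, closing line pitched up by it)
import sys,numpy as np
from bench import arm, capture, camera_params, hand_in
from scipy.spatial.transform import Rotation as R
def goal(x,y,z,yaw,pitch):
    m=(R.from_euler("z",yaw,degrees=True)*R.from_euler("y",-pitch,degrees=True)).as_matrix()
    Y=m[:,0];Z=-m[:,2];M=np.c_[np.cross(Y,Z),Y,Z]; return np.array([x,y,z])-.065*Z,M
def delta(*g):
    o=arm.get_obs();w=o["tool_rot"];R0=R.from_quat(np.r_[w[1:],w[0]])
    p,M=goal(*g); return (R0.inv()*R.from_matrix(M)).as_rotvec(),R0.inv().apply(p-o["position"])
if __name__=="__main__":
    np.set_printoptions(precision=4,suppress=True)
    rv,d=delta(*map(float,sys.argv[1:6]));o=arm.get_obs()
    print(rv,d,"rows>=",np.linalg.norm(rv)/.125,np.linalg.norm(d)/.0417,"w",o["width"],"F",o["force"])
E
python3 - <<'E'
from tri import *
np.set_printoptions(precision=4,suppress=True)
c={"G":([(362,21),(494,129),(323,265),(205,142)],[(385,20),(494,131),(312,249),(217,120)]),
"S":([(572,130),(750,265),(580,460),(413,306)],[(566,136),(720,282),(531,457),(393,292)])}
for k,(a,b) in c.items():
    a=(np.array(a)+.5)/2.6+[210,190]-.5;b=(np.array(b)+.5)/2.8+[210,210]-.5
    X=tri(a,b);print(k,X,X.mean(0))
    for i in ((0,1),(3,2)):
        e=X[i[0]]-X[i[1]];print(np.degrees(np.arctan2(e[1],e[0]))-90)
    h=(0.031,.022) if k=="G" else (.053,.0436)
    for n,p in(("scene",a),("side",b)):
        t=plane(n,p[:2],h[0]+h[1]);l=plane(n,p[2:],h[0]-h[1]);q=np.r_[t,l];print(n,q.mean(0)[:2],[np.degrees(np.arctan2(*(e:=u)[[1,0]]))-90 for u in(t[0]-t[1],l[1]-l[0])])
E
python3 to.py .494 .298 .16 18.5 0
```

```text
G [[0.7318 0.28   0.0599]
 [0.7178 0.1361 0.0583]
 [0.5784 0.1609 0.0036]
 [0.5769 0.28   0.0375]] [0.6512 0.2142 0.0398]
-5.567059833953309
0.7375383360265744
scene [0.6574 0.2216] [np.float64(-5.91239080696684), np.float64(-7.112187930711258)]
side [0.657  0.2228] [np.float64(-6.183796527261265), np.float64(-7.060134309123313)]
S [[ 0.7328  0.0833  0.0848]
 [ 0.722  -0.0646  0.0815]
 [ 0.583  -0.0583  0.0092]
 [ 0.5943  0.0912  0.0109]] [0.658  0.0129 0.0466]
-4.1753900758018005
-4.3393037229262745
scene [0.6523 0.01  ] [np.float64(-4.891689501035799), np.float64(-4.4890623245076)]
side [0.6526 0.0091] [np.float64(-5.62172617797961), np.float64(-4.913981415215375)]
[-0.001   0.0004  1.0131] [-0.4112 -0.145   0.0774] rows>= 8.104679951879826 10.618512614111815 w 1.0010602971090463 F [ 0.551   0.918  -0.2897]
```

```bash
python3 steer.py '[[0,0,1.013,-0.411,-0.145,0.077,1],[0,0,1.013,-0.411,-0.145,0.077,1],[0,0,1.013,-0.411,-0.145,0.077,1],[0,0,1.013,-0.411,-0.145,0.077,1],[0,0,1.013,-0.411,-0.145,0.077,1],[0,0,1.013,-0.411,-0.145,0.077,1],[0,0,1.013,-0.411,-0.145,0.077,1],[0,0,1.013,-0.411,-0.145,0.077,1],[0,0,1.013,-0.411,-0.145,0.077,1],[0,0,1.013,-0.411,-0.145,0.077,1]]'; python3 to.py .494 .298 .16 18.5 0;python3 to.py .494 .298 .024 18.5 0
```

```text
t: 0.93
position: [0.4739, 0.3106, 0.2297]
tool_rot: [-0.0, 0.585, 0.811, -0.0]
force: [-0.1, 1.5, 0.1]
width: 1.001
grasp_force: 0.0
[-0.0004  0.     -0.0016] [-0.0183  0.0151  0.0047] rows>= 0.01290325437610462 0.5792694433256512 w 1.0013697658413692 F [-0.0519  1.5201  0.0745]
[-0.0004  0.     -0.0016] [-0.0183  0.0151  0.1407] rows>= 0.01290325437610462 3.421772115646109 w 1.0013697658413692 F [-0.0519  1.5201  0.0745]
```

```bash
python3 steer.py '[[0,0,0,-0.018,0.015,0.005,1],[0,0,0,-0.018,0.015,0.045,1],[0,0,0,-0.018,0.015,0.06,1],[0,0,0,-0.018,0.015,0.06,1]]'; python3 to.py .494 .298 .024 18.5 0
python3 - <<'E'
from bench import arm, capture, camera_params, hand_in
import cv2
cv2.imwrite("pics/w1.png",capture("wrist"))
E
```

```text
t: 1.27
position: [0.4912, 0.2985, 0.1665]
tool_rot: [-0.002, 0.585, 0.811, -0.003]
force: [0.2, 0.6, 0.3]
width: 0.998
grasp_force: 0.0
[-0.0066  0.001  -0.0008] [-0.0013  0.003   0.0775] rows>= 0.05361599339796161 1.8596386202460529 w 0.9984288138344911 F [0.1631 0.6054 0.3065]
```

View pics/w1.png

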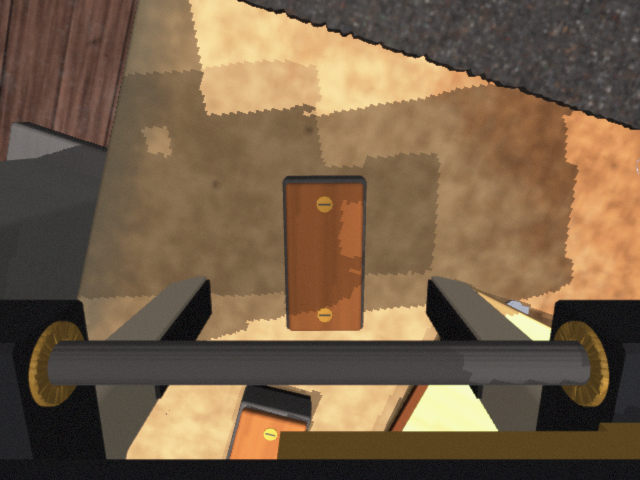

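The weight is centred between the fingers (screws at (324,204) and (324,315)) and lies square to the closing line. Next I descend, narrow the fingers to a cage and drag slowly.

```bash
python3 steer.py '[[0,0,0,-0.001,0.003,0.03,1],[0,0,0,-0.001,0.003,0.06,0.65],[0,0,0,-0.001,0.003,0.077,0.65],[0,0,0,-0.001,0.003,0.077,0.65],[0,0,0,-0.001,0.003,0.077,0.65],[0,0,0,-0.001,0.003,0.077,0.65]]'; python3 to.py .494 .298 .024 18.5 0
python3 steer.py '[[0,0,0,0,-0.005,0,0.65],[0,0,0,0,-0.01,0,0.65],[0,0,0,0,-0.015,0,0.65]]' 
for i in 1 2 3 4 5 ; do true; done
python3 steer.py '[[0,0,0,0,-0.005,0,0.65],[0,0,0,0,-0.01,0,0.65]]'
python3 steer.py '[[0,0,0,0,-0.005,0,0.65],[0,0,0,0,-0.01,0,0.65]]'
python3 steer.py '[[0,0,0,0,-0.005,0,0.65],[0,0,0,0,-0.01,0,0.65]]'
python3 steer.py '[[0,0,0,0,-0.005,0,0.65],[0,0,0,0,-0.01,0,0.65]]'
```

```text
t: 1.82
position: [0.4964, 0.3005, 0.0953]
tool_rot: [0.001, 0.584, 0.812, 0.001]
force: [-0.6, 0.2, 0.9]
width: 0.694
grasp_force: 0.0
[ 0.0028 -0.0004  0.0005] [-0.0016 -0.0031  0.0063] rows>= 0.02288910099384496 0.1729145743512536 w 0.6941129666563313 F [-0.6256  0.2083  0.8563]
t: 2.07
position: [0.4822, 0.2955, 0.0947]
tool_rot: [0.001, 0.584, 0.812, 0.002]
force: [6.4, 2.3, -0.4]
width: 0.648
grasp_force: 3.4
t: 2.23
position: [0.4729, 0.2924, 0.0947]
tool_rot: [0.001, 0.584, 0.812, 0.002]
force: [6.8, 2.9, 0.4]
width: 0.654
grasp_force: 3.5
t: 2.4
position: [0.4635, 0.2892, 0.0947]
tool_rot: [0.001, 0.584, 0.812, 0.002]
force: [6.8, 1.9, -1.2]
width: 0.653
grasp_force: 3.5
t: 2.57
position: [0.454, 0.2861, 0.0946]
tool_rot: [0.001, 0.584, 0.812, 0.002]
force: [6.8, 2.4, -0.9]
width: 0.648
grasp_force: 3.5
t: 2.73
position: [0.4446, 0.2829, 0.0946]
tool_rot: [0.001, 0.584, 0.812, 0.002]
force: [7.5, 2.0, 0.3]
width: 0.651
grasp_force: 3.5
```

W1 drags at about 7 N, so it is the grippiest. I'll drag it a few mm more, release and go to the middle weight.

```bash
python3 steer.py '[[0,0,0,0,-0.004,0,0.65],[0,0,0,0,-0.004,0,1],[0,0,0,0,-0.004,0,1],[0,0,0,0,-0.004,-0.04,1],[0,0,0,0,-0.004,-0.075,1]]'; python3 to.py .4997 .1493 .1 3 0
```

```text
t: 3.15
position: [0.4386, 0.2806, 0.1681]
tool_rot: [-0.001, 0.584, 0.812, -0.002]
force: [1.1, 1.4, 0.7]
width: 0.89
grasp_force: 0.0
[-0.0046  0.0013  0.2706] [-0.1439  0.0163  0.0032] rows>= 2.1653661037774294 3.473430293089496 w 0.8901542982591549 F [1.0773 1.362  0.7071]
```

```bash
python3 steer.py '[[0,0,0.27,-0.144,0.016,0.003,1],[0,0,0.27,-0.144,0.016,0.003,1],[0,0,0.27,-0.144,0.016,0.003,1],[0,0,0.27,-0.144,0.016,0.003,1],[0,0,0.27,-0.144,0.016,0.003,1],[0,0,0.27,-0.144,0.016,0.003,1]]'; python3 to.py .4997 .1493 .024 3 0
```

```text
t: 3.65
position: [0.5004, 0.149, 0.1652]
tool_rot: [-0.0, 0.689, 0.725, -0.0]
force: [-0.1, -0.6, -0.2]
width: 1.0
grasp_force: 0.0
[-0.0008 -0.     -0.0013] [ 0.0004 -0.0006  0.0762] rows>= 0.012400425153575903 1.827533920630458 w 1.0002052767336451 F [-0.1087 -0.5943 -0.1866]
```

```bash
python3 steer.py '[[0,0,0,0,0,0.03,1],[0,0,0,0,0,0.06,0.65],[0,0,0,0,0,0.076,0.65],[0,0,0,0,0,0.076,0.65],[0,0,0,0,0,0.076,0.65],[0,0,0,0,0,0.076,0.65],[0,0,0,0,0,0.076,0.65]]'
python3 steer.py '[[0,0,0,0,-0.005,0,0.65],[0,0,0,0,-0.01,0,0.65],[0,0,0,0,-0.015,0,0.65]]' 
python3 steer.py '[[0,0,0,0,-0.005,0,0.65],[0,0,0,0,-0.01,0,0.65]]'
python3 steer.py '[[0,0,0,0,-0.005,0,0.65],[0,0,0,0,-0.01,0,0.65]]'
python3 steer.py '[[0,0,0,0,-0.005,0,0.65],[0,0,0,0,-0.01,0,0.65]]'
python3 steer.py '[[0,0,0,0,-0.005,0,0.65],[0,0,0,0,-0.01,0,0.65],[0,0,0,0,-0.013,0,0.65]]'
```

```text
t: 4.23
position: [0.501, 0.1502, 0.0906]
tool_rot: [0.001, 0.688, 0.726, 0.001]
force: [0.5, -0.1, -0.3]
width: 0.664
grasp_force: 0.0
t: 4.48
position: [0.4859, 0.149, 0.0901]
tool_rot: [0.001, 0.688, 0.726, 0.001]
force: [4.0, 0.3, 2.0]
width: 0.652
grasp_force: 2.4
t: 4.65
position: [0.4761, 0.1484, 0.09]
tool_rot: [0.001, 0.688, 0.726, 0.001]
force: [5.2, -0.5, 4.0]
width: 0.651
grasp_force: 2.7
t: 4.82
position: [0.4662, 0.1479, 0.0901]
tool_rot: [0.001, 0.688, 0.726, 0.001]
force: [6.0, -0.4, 2.8]
width: 0.655
grasp_force: 2.8
t: 4.98
position: [0.4563, 0.1474, 0.0901]
tool_rot: [0.001, 0.688, 0.726, 0.002]
force: [5.4, 0.4, 3.5]
width: 0.652
grasp_force: 2.8
t: 5.23
position: [0.4431, 0.1467, 0.09]
tool_rot: [0.001, 0.688, 0.726, 0.001]
force: [6.0, 0.4, 3.0]
width: 0.652
grasp_force: 2.7
```

W2 reads 5 to 6 N, but with an odd 3 N upward force on the tool. I'll test W3 with the fingers slightly higher, then recheck W2.

```bash
python3 steer.py '[[0,0,0,0,0.007,0,0.75],[0,0,0,0,0.007,0,1],[0,0,0,0,0.007,-0.002,1],[0,0,0,0,0.007,-0.04,1],[0,0,0,0,0.007,-0.075,1],[0,0,0,0,0.007,-0.075,1]]'; 
python3 - <<'E'
from bench import arm, capture, camera_params, hand_in
import cv2
cv2.imwrite("pics/sc2.png",cv2.resize(capture("scene")[190:420,210:510],(780,598),interpolation=cv2.INTER_CUBIC))
E
python3 to.py .5065 -.0304 .1 -14 0
```

```text
t: 5.73
position: [0.4513, 0.1473, 0.169]
tool_rot: [0.002, 0.688, 0.726, 0.003]
force: [1.0, -0.0, 0.6]
width: 0.989
grasp_force: 0.0
[ 0.0042 -0.0014  0.2973] [-0.1802  0.0465  0.0018] rows>= 2.3784004377452463 4.464137011001358 w 0.9949885986097756 F [ 0.3176  0.0434 -1.0074]
```

View pics/sc2.png

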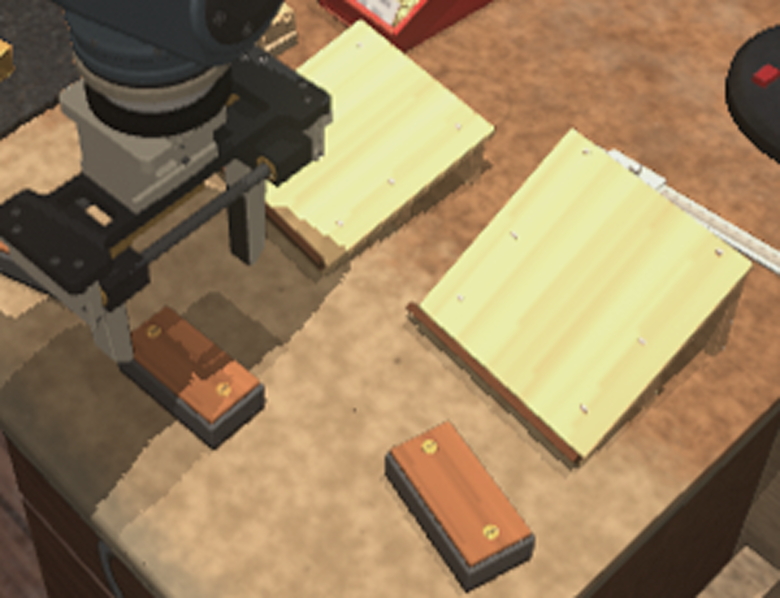

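W2 has moved straight, with its screws now at crop (154,332) and (222,390), and its orientation is kept. On to W3.

```bash
python3 steer.py '[[0,0,0.297,-0.18,0.046,0.002,1],[0,0,0.297,-0.18,0.046,0.002,1],[0,0,0.297,-0.18,0.046,0.002,1],[0,0,0.297,-0.18,0.046,0.002,1],[0,0,0.297,-0.18,0.046,0.002,1],[0,0,0.297,-0.18,0.046,0.002,1],[0,0,0.297,-0.18,0.046,0.002,1]]'; python3 to.py .5065 -.0304 .027 -14 0
```

```text
t: 6.37
position: [0.5045, -0.0309, 0.1612]
tool_rot: [-0.001, 0.789, 0.615, -0.001]
force: [-0.2, 1.5, -0.7]
width: 0.999
grasp_force: 0.0
[-0.0023  0.0001 -0.0017] [0.001  0.002  0.0692] rows>= 0.02271425919754243 1.6596416572063617 w 0.9985108390283257 F [-0.2051  1.4522 -0.6698]
```

```bash
python3 steer.py '[[0,0,0,0,0.002,0.03,1],[0,0,0,0,0.002,0.06,0.65],[0,0,0,0,0.002,0.065,0.65],[0,0,0,0,0.002,0.065,0.65],[0,0,0,0,0.002,0.065,0.65],[0,0,0,0,0.002,0.065,0.65],[0,0,0,0,0.002,0.065,0.65]]'
python3 steer.py '[[0,0,0,0,-0.005,0,0.65],[0,0,0,0,-0.01,0,0.65],[0,0,0,0,-0.015,0,0.65]]' 
python3 steer.py '[[0,0,0,0,-0.005,0,0.65],[0,0,0,0,-0.01,0,0.65]]'
python3 steer.py '[[0,0,0,0,-0.005,0,0.65],[0,0,0,0,-0.01,0,0.65]]'
python3 steer.py '[[0,0,0,0,-0.004,0,0.65],[0,0,0,0,-0.008,0,0.65]]'
python3 steer.py '[[0,0,0,0,-0.004,0,0.65],[0,0,0,0,-0.007,0,0.65],[0,0,0,0,-0.01,0,0.65]]'
python3 steer.py '[[0,0,0,0,-0.002,0,0.65],[0,0,0,0,-0.004,0,0.65],[0,0,0,0,-0.005,0,0.65]]'
```

```text
t: 6.95
position: [0.5076, -0.0307, 0.0986]
tool_rot: [0.001, 0.788, 0.616, 0.001]
force: [-0.0, -0.7, 0.6]
width: 0.66
grasp_force: 0.0
t: 7.2
position: [0.4923, -0.0272, 0.0978]
tool_rot: [0.001, 0.788, 0.616, 0.001]
force: [1.4, 0.4, 1.3]
width: 0.648
grasp_force: 0.8
t: 7.37
position: [0.4824, -0.0248, 0.0975]
tool_rot: [0.0, 0.788, 0.616, 0.0]
force: [1.8, -1.6, 1.0]
width: 0.649
grasp_force: 0.8
t: 7.53
position: [0.4726, -0.0223, 0.0973]
tool_rot: [0.0, 0.788, 0.616, 0.0]
force: [1.2, -0.2, 1.1]
width: 0.653
grasp_force: 0.8
t: 7.7
position: [0.4649, -0.0204, 0.0972]
tool_rot: [0.0, 0.788, 0.616, -0.0]
force: [1.5, -0.0, 0.6]
width: 0.65
grasp_force: 0.8
t: 7.95
position: [0.4552, -0.018, 0.0972]
tool_rot: [-0.0, 0.788, 0.616, -0.0]
force: [1.4, 0.1, 0.9]
width: 0.655
grasp_force: 0.7
t: 8.2
position: [0.4504, -0.0168, 0.0972]
tool_rot: [-0.0, 0.788, 0.616, -0.0]
force: [1.5, -0.5, -1.1]
width: 0.65
grasp_force: 0.6
```

W3 drags at about 1 N, so it is the slipperiest. W1 read about 7 N cleanly, so W2 is the middle one, its reading raised by the pad pressing down on it. Back to W1.

```bash
python3 steer.py '[[0,0,0,0,0.007,0,0.75],[0,0,0,0,0.007,0,1],[0,0,0,0,0.007,-0.002,1],[0,0,0,0,0.007,-0.04,1],[0,0,0,0,0.007,-0.08,1],[0,0,0,0,0.007,-0.08,1]]'; python3 to.py .4474 .2838 .11 18.5 0
```

```text
t: 8.7
position: [0.4597, -0.0188, 0.1827]
tool_rot: [0.003, 0.788, 0.616, 0.003]
force: [0.8, -0.7, 0.7]
width: 0.988
grasp_force: 0.0
[ 0.0078  0.0014 -0.5669] [ 0.2907 -0.0851  0.0073] rows>= 4.535361488674861 7.2658064727712155 w 0.9879447836764242 F [ 0.7857 -0.7053  0.6852]
```

```bash
python3 steer.py '[[0,0,-0.567,0.291,-0.085,0,1],[0,0,-0.567,0.291,-0.085,0,1],[0,0,-0.567,0.291,-0.085,0,1],[0,0,-0.567,0.291,-0.085,0,1],[0,0,-0.567,0.291,-0.085,0,1],[0,0,-0.567,0.291,-0.085,0,1],[0,0,-0.567,0.291,-0.085,0,1],[0,0,-0.567,0.291,-0.085,0,1],[0,0,-0.567,0.291,-0.085,0,1]]'; python3 to.py .4474 .2838 .024 18.5 0
python3 - <<'E'
from bench import arm, capture, camera_params, hand_in
import cv2
cv2.imwrite("pics/w2.png",capture("wrist"))
E
```

```text
t: 9.45
position: [0.4448, 0.2868, 0.1772]
tool_rot: [0.0, 0.583, 0.813, 0.0]
force: [-0.2, -0.5, -0.1]
width: 0.999
grasp_force: 0.0
[ 0.0003 -0.0002  0.0036] [-0.0037  0.0014  0.0882] rows>= 0.02901561357632801 2.1167033250680314 w 0.9985744168092608 F [-0.2426 -0.4999 -0.1498]
```

View pics/w2.png

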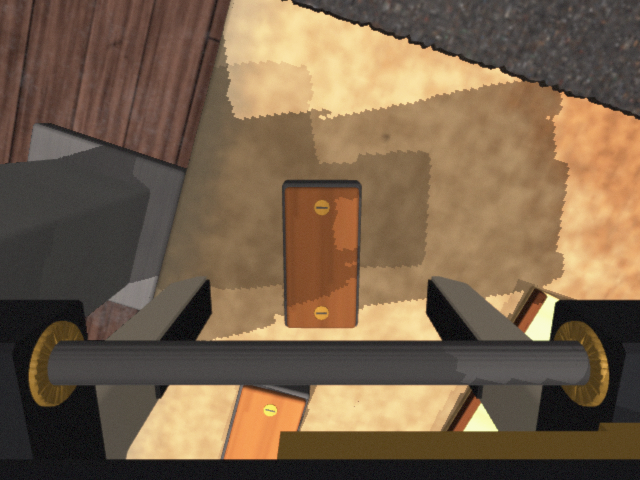

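The weight is square to the fingers and centred, with screws at (321,207) and (321,313). I'll compute its offset along the tool's x.

```bash
cat > wr.py <<'E'
import numpy as np
from bench import arm, capture, camera_params, hand_in
def tool(px,h):  # tool coords of pixels lying at world height h, tool straight down
    c=camera_params("wrist");M=c["mount"];z=arm.get_obs()["position"][2]-h
    d=np.c_[np.float64(px),np.ones(len(px))]@np.linalg.inv(c["mtx"]).T@M[:3,:3].T
    return M[:3,3]+d*((z-M[2,3])/d[:,2])[:,None]
E
python3 -c "
from wr import *
print(tool([(321.5,207.5),(321.5,313)],.03))"
```

```text
[[ 0.02605693  0.00096744  0.14702537]
 [-0.03816982  0.00117121  0.14702537]]
```

```bash
python3 steer.py '[[0,0,0,-0.006,0.001,0.04,1],[0,0,0,-0.006,0.001,0.075,0.8],[0,0,0,-0.006,0.001,0.088,0.7],[0,0,0,-0.006,0.001,0.088,0.65],[0,0,0,-0.006,0.001,0.088,0],[0,0,0,-0.006,0.001,0.088,0],[0,0,0,-0.006,0.001,0.088,0],[0,0,0,-0.006,0.001,0.088,0],[0,0,0,-0.006,0.001,0.088,0],[0,0,0,-0.006,0.001,0.088,0]]'
python3 steer.py '[[0,0,0,0,0,-0.03,0],[0,0,0,0,0,-0.07,0],[0,0,0,0,0,-0.11,0],[0,0,0,0,0,-0.14,0],[0,0,0,0,0,-0.14,0]]'
python3 to.py .657 .010 .18 -4.5 33;python3 to.py .657 .010 .18 -4.5 0
```

```text
t: 10.33
position: [0.4487, 0.2791, 0.0902]
tool_rot: [0.0, 0.584, 0.812, 0.001]
force: [-0.6, -1.8, 8.2]
width: 0.491
grasp_force: 30.0
t: 10.75
position: [0.4495, 0.2798, 0.2345]
tool_rot: [0.002, 0.584, 0.812, 0.004]
force: [1.9, -0.3, -6.0]
width: 0.492
grasp_force: 30.0
[-0.5607 -0.1183  0.3896] [-0.3079  0.0785  0.0002] rows>= 5.543287197034748 7.619093123246664 w 0.4924185665012585 F [ 1.8772 -0.3438 -5.9554]
[ 0.0075 -0.0027  0.4018] [-0.3217  0.1111 -0.01  ] rows>= 3.2147924015638094 8.165629188249241 w 0.4924185665012585 F [ 1.8772 -0.3438 -5.9554]
```

Gripped at 30 N with the underside 90 mm ahead of the TCP. Now the approach above the steep board, tilted.

```bash
python3 to.py .6216 .0128 .1085 -4.5 33
```

```text
[-0.5607 -0.1183  0.3896] [-0.2941  0.0452  0.0715] rows>= 5.543287197034748 7.337762182446946 w 0.4924185665012585 F [ 1.8772 -0.3438 -5.9554]
```

```bash
python3 steer.py '[[-0.561,-0.118,0.39,-0.294,0.045,0,0],[-0.561,-0.118,0.39,-0.294,0.045,0,0],[-0.561,-0.118,0.39,-0.294,0.045,0,0],[-0.561,-0.118,0.39,-0.294,0.045,0,0],[-0.561,-0.118,0.39,-0.294,0.045,0,0],[-0.561,-0.118,0.39,-0.294,0.045,0,0],[-0.561,-0.118,0.39,-0.294,0.045,0.04,0],[-0.561,-0.118,0.39,-0.294,0.045,0.07,0],[-0.561,-0.118,0.39,-0.294,0.045,0.07,0],[-0.561,-0.118,0.39,-0.294,0.045,0.07,0]]'; python3 to.py .6433 .0111 .0751 -4.5 33
python3 - <<'E'
from bench import arm, capture, camera_params, hand_in
import cv2
import numpy as np
a=cv2.resize(capture("side")[210:420,210:480],(540,420),interpolation=cv2.INTER_CUBIC)
cv2.imwrite("pics/s3.png",a)
E
```

```text
t: 11.58
position: [0.5816, 0.0137, 0.1545]
tool_rot: [0.204, 0.706, 0.652, 0.186]
force: [-0.4, 0.2, -8.4]
width: 0.494
grasp_force: 30.0
[-0.0166  0.0045  0.0004] [0.0024 0.0091 0.035 ] rows>= 0.1380600890680087 0.8689714347886885 w 0.49435383331700405 F [-0.4048  0.2338 -8.3794]
```

View pics/s3.png

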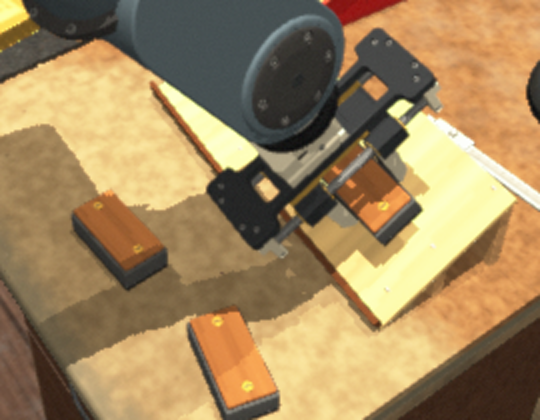

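The weight sits parallel to the board, centred crosswise near (375,200) in the crop, and the steep board's middle lies just beneath. I descend along the normal in small steps until contact.

```bash
python3 steer.py '[[-0.016,0.004,0,0.002,0.009,0.01,0],[-0.016,0.004,0,0.002,0.009,0.02,0],[-0.016,0.004,0,0.002,0.009,0.026,0],[-0.016,0.004,0,0.002,0.009,0.026,0],[-0.016,0.004,0,0.002,0.009,0.026,0]]'; python3 to.py .6433 .0111 .0751 -4.5 33
python3 steer.py '[[0,0,0,0,0,0.003,0],[0,0,0,0,0,0.003,0]]';python3 steer.py '[[0,0,0,0,0,0.002,0],[0,0,0,0,0,0.002,0]]';python3 to.py .6433 .0111 .0751 -4.5 33
```

```text
t: 12.05
position: [0.6057, 0.0151, 0.1421]
tool_rot: [0.212, 0.702, 0.651, 0.196]
force: [0.2, 0.2, -7.9]
width: 0.492
grasp_force: 30.0
[ 0.0089 -0.0009  0.0022] [-0.0011 -0.0049  0.0118] rows>= 0.07341198713464157 0.30601526995540307 w 0.492201155321035 F [ 0.1769  0.1882 -7.8647]
t: 12.22
position: [0.6075, 0.0147, 0.1397]
tool_rot: [0.212, 0.702, 0.651, 0.196]
force: [-0.2, 0.9, -7.9]
width: 0.492
grasp_force: 30.0
t: 12.38
position: [0.6086, 0.0145, 0.138]
tool_rot: [0.212, 0.702, 0.651, 0.196]
force: [0.2, -0.5, -8.0]
width: 0.489
grasp_force: 30.0
[ 0.0096 -0.0006  0.0016] [-0.0006 -0.0051  0.0066] rows>= 0.07767771599663881 0.2015170930587831 w 0.48873187870407525 F [ 0.1681 -0.5186 -8.0235]
```

```bash
python3 steer.py '[[0.009,0,0,0,-0.003,0.003,0],[0.009,0,0,0,-0.003,0.003,0]]';python3 steer.py '[[0,0,0,0,0,0.002,0],[0,0,0,0,0,0.002,0]]';python3 to.py .6433 .0111 .0751 -4.5 33
```

```text
t: 12.55
position: [0.6074, 0.0145, 0.1332]
tool_rot: [0.208, 0.704, 0.652, 0.192]
force: [-1.2, -0.8, -8.8]
width: 0.49
grasp_force: 30.0
t: 12.72
position: [0.609, 0.0144, 0.1319]
tool_rot: [0.209, 0.703, 0.651, 0.193]
force: [-0.1, -0.2, -8.8]
width: 0.494
grasp_force: 30.0
[ 0.0004 -0.0006  0.0016] [-0.0006 -0.002   0.0015] rows>= 0.013814835705938777 0.06175969283856361 w 0.4935928949887642 F [-0.0555 -0.2305 -8.7871]
```

```bash
python3 steer.py '[[0,0,0,0,0.002,0.0015,0],[0,0,0,0,0.002,0.0015,0]]';python3 steer.py '[[0,0,0,0,0,0.0015,0],[0,0,0,0,0,0.0015,0]]';python3 to.py .6433 .0111 .0751 -4.5 33
```

```text
t: 12.88
position: [0.6116, 0.0142, 0.132]
tool_rot: [0.209, 0.703, 0.651, 0.193]
force: [0.3, -0.2, -7.8]
width: 0.49
grasp_force: 30.0
t: 13.05
position: [0.6118, 0.0142, 0.1317]
tool_rot: [0.209, 0.703, 0.651, 0.193]
force: [-14.3, 1.7, 9.0]
width: 0.491
grasp_force: 30.0
[ 0.0008 -0.0005  0.0018] [-0.0007 -0.0043 -0.0003] rows>= 0.01594892258459191 0.10425707641424657 w 0.4909817091875222 F [-14.2533   1.7312   8.9805]
```

Contact (about 20 N along the normal). I ease off 1 mm and open only a little, so a slide would be caught.

```bash
python3 steer.py '[[0,0,0,0,0,-0.0005,0],[0,0,0,0,0,-0.0005,0.58],[0,0,0,0,0,-0.0005,0.58],[0,0,0,0,0,-0.0005,0.58]]';python3 steer.py '[[0,0,0,0,0,0,0.6],[0,0,0,0,0,0,0.6],[0,0,0,0,0,0,0.6],[0,0,0,0,0,0,0.6],[0,0,0,0,0,0,0.6],[0,0,0,0,0,0,0.6],[0,0,0,0,0,0,0.6],[0,0,0,0,0,0,0.6]]'
python3 - <<'E'
from bench import arm, capture, camera_params, hand_in
print(arm.get_obs()["joint_pos"])
E
```

```text
t: 13.38
position: [0.6129, 0.0142, 0.1322]
tool_rot: [0.21, 0.703, 0.651, 0.194]
force: [-0.4, -0.4, -0.7]
width: 0.577
grasp_force: 0.0
t: 14.05
position: [0.6119, 0.0142, 0.1312]
tool_rot: [0.209, 0.703, 0.651, 0.193]
force: [-0.2, -0.7, -0.6]
width: 0.599
grasp_force: 0.0
[-0.04769968  0.58620783  1.89736303 -0.19577149  0.08325673  0.21939623]
```

It holds by itself with no force on the fingers. I retract along the normal and head to W2, which the scene crop put at screws (154,332) and (222,390).

```bash
python3 steer.py '[[0,0,0,0,0,0,0.9],[0,0,0,0,0,0,0.9],[0,0,0,0,0,0,0.9],[0,0,0,0,0,-0.03,0.9],[0,0,0,0,0,-0.065,0.9],[0,0,0,0,0,-0.065,1]]'; python3 - <<'E'
from tri import *
a=(np.array([(154,332),(222,390)])+.5)/2.6+[210,190]-.5
q=plane("scene",a,.03);e=q[1]-q[0];print(q.mean(0),np.degrees(np.arctan2(e[1],e[0]))+90)
E
python3 to.py .4505 .147 .11 3 0
```

```text
t: 14.55
position: [0.5757, 0.0172, 0.1896]
tool_rot: [0.21, 0.703, 0.651, 0.194]
force: [1.6, 1.0, 1.3]
width: 0.933
grasp_force: 0.0
[0.4498906  0.14633262 0.03      ] 2.225814685665412
[ 0.5797  0.0375 -0.1252] [ 0.1198 -0.1207 -0.0617] rows>= 4.754144968247871 4.338978742831988 w 0.9329425430355477 F [1.6423 0.9663 1.3066]
```

```bash
python3 steer.py '[[0.58,0.037,-0.125,0.12,-0.12,-0.062,1],[0.58,0.037,-0.125,0.12,-0.12,-0.062,1],[0.58,0.037,-0.125,0.12,-0.12,-0.062,1],[0.58,0.037,-0.125,0.12,-0.12,-0.062,1],[0.58,0.037,-0.125,0.12,-0.12,-0.062,1],[0.58,0.037,-0.125,0.12,-0.12,-0.062,1],[0.58,0.037,-0.125,0.12,-0.12,-0.062,1],[0.58,0.037,-0.125,0.12,-0.12,-0.062,1]]'; python3 to.py .4499 .1463 .024 2.5 0
```

```text
t: 15.22
position: [0.4524, 0.1463, 0.172]
tool_rot: [-0.0, 0.689, 0.725, -0.001]
force: [-0.2, -1.2, 0.3]
width: 0.999
grasp_force: 0.0
[-0.0014  0.0005  0.007 ] [ 0.0002 -0.0024  0.083 ] rows>= 0.05720074665004989 1.992105597731191 w 0.9988466686562436 F [-0.2036 -1.1791  0.2749]
```

W1 holding on the steep board confirms the ranking. Now grip W2.

```bash
python3 steer.py '[[0,0,0.007,0,-0.002,0.04,1],[0,0,0.007,0,-0.002,0.07,0.8],[0,0,0.007,0,-0.002,0.083,0.7],[0,0,0.007,0,-0.002,0.083,0.65],[0,0,0.007,0,-0.002,0.083,0],[0,0,0.007,0,-0.002,0.083,0],[0,0,0.007,0,-0.002,0.083,0],[0,0,0.007,0,-0.002,0.083,0],[0,0,0.007,0,-0.002,0.083,0],[0,0,0.007,0,-0.002,0.083,0]]'
python3 steer.py '[[0,0,0,0,0,-0.03,0],[0,0,0,0,0,-0.07,0],[0,0,0,0,0,-0.1,0],[0,0,0,0,0,-0.1,0]]'
python3 - <<'E'
import numpy as np
from to import *
np.set_printoptions(precision=4,suppress=True)
n=R.from_euler("z",-6,degrees=True).apply([-np.sin(np.radians(16)),0,np.cos(np.radians(16))])
c=np.array([.661,.222,.031])
for h in(.06,.0255): print(c+h*n,*delta(*(c+h*n),-6,16))
E
```

```text
t: 16.05
position: [0.45, 0.1468, 0.0901]
tool_rot: [-0.001, 0.691, 0.723, -0.001]
force: [-0.7, -0.8, 7.4]
width: 0.496
grasp_force: 30.0
t: 16.38
position: [0.4515, 0.1473, 0.1939]
tool_rot: [0.001, 0.691, 0.723, 0.002]
force: [4.0, 1.0, -7.6]
width: 0.498
grasp_force: 30.0
[0.6446 0.2237 0.0887] [-0.2757 -0.0223  0.1484] [0.0703 0.1784 0.0433]
[0.654  0.2227 0.0555] [-0.2757 -0.0223  0.1484] [0.0689 0.1877 0.0765]
```

```bash
python3 steer.py '[[-0.276,-0.022,0.148,0.07,0.18,0,0],[-0.276,-0.022,0.148,0.07,0.18,0,0],[-0.276,-0.022,0.148,0.07,0.18,0,0],[-0.276,-0.022,0.148,0.07,0.18,0,0],[-0.276,-0.022,0.148,0.07,0.18,0.02,0],[-0.276,-0.022,0.148,0.07,0.18,0.043,0],[-0.276,-0.022,0.148,0.07,0.18,0.043,0],[-0.276,-0.022,0.148,0.07,0.18,0.043,0]]'; python3 to.py .654 .2227 .0555 -6 16
```

```text
t: 17.05
position: [0.6244, 0.2242, 0.1419]
tool_rot: [0.1, 0.736, 0.664, 0.087]
force: [0.0, 0.9, -7.9]
width: 0.49
grasp_force: 30.0
[-0.0136  0.0047  0.0016] [0.0017 0.005  0.0261] rows>= 0.1156169515363615 0.6388112288464435 w 0.49030522059558873 F [ 0.0352  0.8813 -7.9433]
```

```bash
python3 steer.py '[[-0.012,0.004,0.002,0.001,0.005,0.01,0],[-0.012,0.004,0.002,0.001,0.005,0.018,0],[-0.012,0.004,0.002,0.001,0.005,0.021,0],[-0.012,0.004,0.002,0.001,0.005,0.021,0]]'; python3 to.py .654 .2227 .0555 -6 16
python3 steer.py '[[0,0,0,0,0,0.002,0],[0,0,0,0,0,0.002,0]]';python3 to.py .654 .2227 .0555 -6 16
```

```text
t: 17.38
position: [0.6366, 0.2243, 0.1259]
tool_rot: [0.104, 0.736, 0.662, 0.095]
force: [-1.1, 0.1, -8.0]
width: 0.492
grasp_force: 30.0
[ 0.004  -0.0014 -0.0013] [ 0.0002 -0.0026  0.0075] rows>= 0.035770410942362336 0.18984157713606806 w 0.491865864744143 F [-1.0846  0.1446 -8.041 ]
t: 17.55
position: [0.6375, 0.2245, 0.1248]
tool_rot: [0.105, 0.736, 0.662, 0.096]
force: [0.1, -0.4, -9.3]
width: 0.493
grasp_force: 30.0
[ 0.0054 -0.0021 -0.0012] [-0.0001 -0.0031  0.0062] rows>= 0.04701230194629579 0.16639209798341012 w 0.4928730451904554 F [ 0.0568 -0.3833 -9.2648]
```

```bash
python3 steer.py '[[0.005,0,0,0,-0.001,0.003,0],[0.005,0,0,0,-0.001,0.003,0]]';python3 steer.py '[[0,0,0,0,0,0.002,0],[0,0,0,0,0,0.002,0]]';python3 to.py .654 .2227 .0555 -6 16
```

```text
t: 17.72
position: [0.6371, 0.2246, 0.1212]
tool_rot: [0.103, 0.736, 0.662, 0.094]
force: [0.1, 0.8, -9.3]
width: 0.492
grasp_force: 30.0
t: 17.88
position: [0.638, 0.2246, 0.1197]
tool_rot: [0.103, 0.736, 0.662, 0.094]
force: [0.1, 0.0, -8.3]
width: 0.491
grasp_force: 30.0
[ 0.0004 -0.0021 -0.0012] [-0.0003 -0.0022  0.0012] rows>= 0.01985756941523092 0.05963446538384127 w 0.4912183866398628 F [ 0.0589  0.0396 -8.2888]
```

```bash
python3 steer.py '[[0,0,0,0,0,0.0015,0],[0,0,0,0,0,0.0015,0]]';python3 steer.py '[[0,0,0,0,0,0.0015,0],[0,0,0,0,0,0.0015,0]]'
```

```text
t: 18.05
position: [0.6381, 0.2247, 0.1196]
tool_rot: [0.103, 0.736, 0.662, 0.094]
force: [-11.8, -1.9, 9.9]
width: 0.492
grasp_force: 30.0
t: 18.22
position: [0.6382, 0.2247, 0.1194]
tool_rot: [0.103, 0.736, 0.662, 0.094]
force: [-22.2, -1.9, 23.5]
width: 0.491
grasp_force: 30.0
```

```bash
python3 steer.py '[[0,0,0,0,0,-0.002,0],[0,0,0,0,0,-0.002,0],[0,0,0,0,0,-0.002,0.58],[0,0,0,0,0,-0.002,0.58],[0,0,0,0,0,-0.002,0.58]]';python3 steer.py '[[0,0,0,0,0,0,0.62],[0,0,0,0,0,0,0.62],[0,0,0,0,0,0,0.62],[0,0,0,0,0,0,0.62],[0,0,0,0,0,0,0.62],[0,0,0,0,0,0,0.62],[0,0,0,0,0,0,0.62],[0,0,0,0,0,0,0.62]]'
```

```text
t: 18.63
position: [0.6388, 0.2247, 0.1191]
tool_rot: [0.103, 0.736, 0.662, 0.095]
force: [0.6, -0.1, 0.0]
width: 0.582
grasp_force: 0.0
t: 19.3
position: [0.6382, 0.2245, 0.1186]
tool_rot: [0.103, 0.736, 0.662, 0.094]
force: [-0.1, 0.2, 0.5]
width: 0.619
grasp_force: 0.0
```

Holding. I open fully, retract, back away and check.

```bash
python3 steer.py '[[0,0,0,0,0,0,0.9],[0,0,0,0,0,0,0.9],[0,0,0,0,0,0,0.9],[0,0,0,0,0,-0.03,0.9],[0,0,0,0,0,-0.07,0.9],[0,0,0,0,0,-0.11,0.9],[0,0,0,0,-0.05,-0.14,0.9],[0,0,0,0,-0.1,-0.17,0.9],[0,0,0,0,-0.14,-0.19,0.9],[0,0,0,0,-0.18,-0.2,0.9]]'
python3 steer.py '[[0,0,0,0.04,0,0,0.9],[0,0,0,0.08,0,0,0.9],[0,0,0,0.12,0,0,0.9],[0,0,0,0.16,0,0,0.9],[0,0,0,0.16,0,0,0.9],[0,0,0,0.16,0,0,0.9]]'
python3 - <<'E'
from bench import arm, capture, camera_params, hand_in
import cv2
cv2.imwrite("pics/f.png",cv2.resize(capture("scene")[190:420,210:510],(780,598),interpolation=cv2.INTER_CUBIC))
E
```

```text
t: 20.13
position: [0.4446, 0.2444, 0.2595]
tool_rot: [0.103, 0.736, 0.662, 0.095]
force: [0.1, 0.6, 1.3]
width: 0.902
grasp_force: 0.0
t: 20.63
position: [0.4625, 0.405, 0.2581]
tool_rot: [0.103, 0.735, 0.663, 0.094]
force: [0.9, -0.5, -0.7]
width: 0.897
grasp_force: 0.0
```

View pics/f.png

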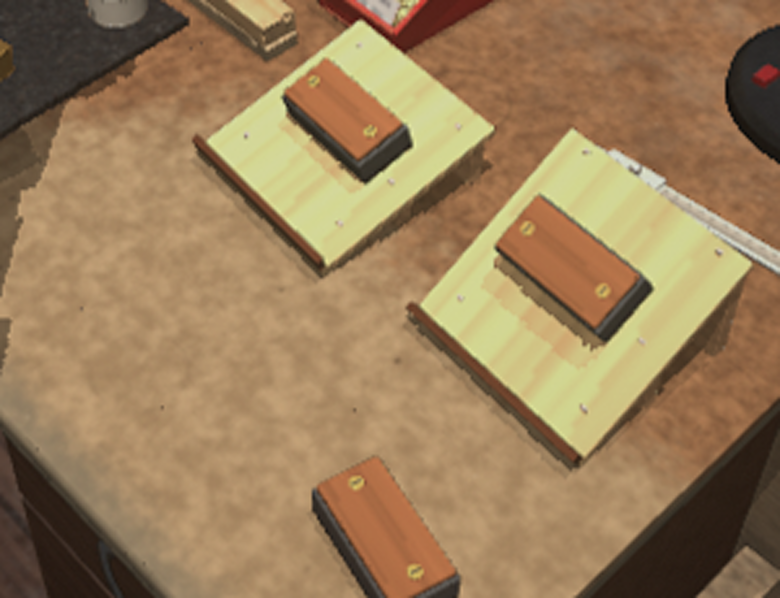

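Both weights lie flat and crosswise near the board middles, at (348,125) on the gentle board and (577,285) on the steep one. The third weight lies flat on the bench, and the gripper is clear of everything.

```bash
python3 -c "
from bench import arm, capture, camera_params, hand_in
print(hand_in())"
```

```text
the job is handed in; nothing more can be done
None
```

The job is handed in: all three weights were dragged about 5 cm first, then the grippiest (about 7 N) was laid on the steep board and the middle one on the gentle board, both holding when released, while the slipperiest (about 1 N) stayed flat on the bench; the middle one's reading of 5 to 6 N ran high from finger pressure, so I ranked it from the other two.

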